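Set the test programme by clicks and start the test

TASK

On the grey control box on the bench, push the black selector lever round clockwise with the fingertips, click by click, to its sixth position (counting the marks clockwise, the left-hand end stop being the first) without running on to the seventh, and let it sit in its click. Only then press the round start key on the same box all the way down and let it come up again. Do not take the lever between the fingers, and leave the loose parts around the box alone.

Things in the scene. Friction and masses are not known exactly. Their poses are not given: they have to be found in the camera images.
- control_box: Low grey control box with a metal top plate, 176 x 140 mm, 47 mm high, fixed to the bench. Origin: centre of its underside; own x along the 176 mm side, away from the start key's side, y to the left as seen from the key's side, z up. The selector turns about a vertical axis at x = +20, y = 0 mm. Marks and screws on the plate stand under 1.5 mm proud. A cable stub leaves the far side.
- selector_hub (a point): Point on the selector's axis at the level of the top plate (47 mm above the bench); turns with it: own x points along the lever to its tip, z up. Around it, 58 mm from the axis, are seven equal dark marks 30 degrees apart, clockwise: the first to the left (box +y), the fourth ahead (box +x), the seventh to the right (box -y).
- selector_tip (a point): Middle of the lever's free end face, 52 mm from the axis, 18 mm above the top plate. The selector is black: a round hub, 34 mm across at its foot and 28 mm above, with one straight lever reaching 52 mm from the axis, 11 mm wide, 8 to 28 mm above the plate; a thin light line on top points to the marks.
- selector (a joint): Selector angle in rad: 0 at the first mark, growing clockwise seen from above, 0.524 a click, 2.618 at the sixth mark; end stops just outside the first and seventh. Leaving a mark takes up to 0.2 N m (5 N at the lever 40 mm from the axis), less towards half-way; past half-way it jumps by itself to the next mark and stays. It starts at one of the first four marks.
- start_key_top (a point): Centre of the top face of the start key, a round grey push key of 28 mm diameter 22 mm above the top plate when up, in a black collar 44 mm across and 12 mm high, on the near right part of the plate (x = -56, y = -36 mm in the box's frame). z up.
- start_key (a joint): How far the start key is pressed, in m: 0 up, 0.006 fully down; sprung, about 5 N fully down, and comes up when let go.
- housing: Small white plastic connector housing, 27 x 27 x 14 mm, loose on the bench right of the box. To be left alone. Origin: centre of underside.
- tape: Roll of black tape lying flat, 64 mm across, 18 mm high, loose on the bench right of the box. To be left alone. Origin: centre of underside.
- boot: Black and white plug boot, 23 x 46 x 16 mm, loose on the bench beyond the box. To be left alone. Origin: centre of underside.

How it is judged:
By the outcome, as a careful person would: the job done as asked, in the order asked, and still so for the second after the job is handed in, with the robot touching nothing.
It also fails if it takes over 51 s, if anything falls off the work surface, if the arm or the gripper's body presses on something with over 40 N, if the wrist force passes 120 N, or if a joint passes its speed limit or range.

ROBOT

A 7-joint arm with a two-finger parallel gripper is mounted at the origin on a cart in front of the work surface, level with it; the furniture and walls round the work are solid. World frame = base frame: x ahead of the robot, y to its left, z up, the work surface at z = 0. Lengths are in mm, angles in rad, forces in N, time in s.
With the tool pointing down it reaches from about 425 to 950 mm from the base axis. Payload 4.7 kg.
Tool frame: the origin (TCP) lies on the centre line of the jaws, within the pads' length; the fingertips stand ctrl.tcp_to_tips ahead of it and the grasp point (between the pads) is the TCP (ctrl.tcp_to_tips is the distance from the TCP to the fingertips, in mm); z points along the fingers, y is the direction in which the jaws open and shut (so a half turn about z gives the same grasp; the last joint's range is limited). The gripper opens to 85 mm and grips with 20 to 120 N. Pads are 22 mm wide; open, the fingers measure 114 mm over their backs; the gripper's body (76 mm by 85 mm) begins 54 mm behind the grasp point. The pads swing forward as they close: fully open they stand 13 mm farther back than shut.
Start: joints at [-1.232, 0.469, -0.049, 1.532, 0.024, 1.141, -0.082], TCP at [242.667, 629.888, 250.335] pointing down, gripper open.
Joint ranges: [-2.59, 2.59], [-0.33, 1.99], [-1.39, 1.29], [0.1, 2.45], [-1.04, 4.18], [0.21, 1.99], [-2.66, 2.66]. Speed limits (rad/s): [2.57, 2.57, 3.14, 3.14, 3.14, 3.14, 3.14].

INTERFACE

Orientations are given as a rotation vector (axis times angle).
In Python, from workcell import observe, snapshot, camera_params, order, ctrl gives the robot as it stands.
- The arm moves only by the shell command python3 -m crank 'ROWS' [FORCE]. ROWS is JSON, a list that holds one entry, the list of rows, each a list of 7 numbers: the turn, a rotation vector about the world's x, y, z in units of 6 degrees (1.0 is 6 degrees), then the shift along the world's x, y, z in cm, then the opening, from 0 (shut) to 1 (fully open). A call has exactly 8 rows; each row shifts and turns the commanded pose from where the row before left it; what a row does not reach is not made up. A row lasts 1/10 s, in which the tool goes at most 50 mm and 8.59 degrees, less where a joint would pass 70% of its speed; a pose out of reach is approached as far as the arm can. A call with a gripper value outside its range is refused whole. The fingers move at their own pace and stop on an object; FORCE is the grip in N (left out, the last holds). Time passes only in rows, so rows that do not move let the fingers close, or fill a call up. It gives the time, the measured TCP pose, the force and the opening at its end, in the units of the state.
- observe(): the state, without advancing time (a new reading comes with each control period).
- snapshot(name): name is "side" or "top" or "wrist"; returns the picture (420x560x3 uint8, red, green, blue); there is no depth.
- camera_params(name): a dict with "camera_matrix" (3x3 intrinsics, pixels), "D" ([k1, k2, p1, p2, k3] as OpenCV has them; the pictures are not rectified), "xyz" and "orientation" of the camera in the world. Camera axes: x right, y up, looking along -z (the intrinsics and any distortion apply to the point x, -y, -z); pixel columns grow to the right and rows downward; lengths in mm; the calibration is good to about 2 mm. A picture is of the moment at which its call begins: read the wrist's pose just before it. camera_params takes no time and is no camera call; for the wrist camera it gives the pose at the moment of the call.
- order.close_job(): hands the job in, once; it reports no verdict.
The state is a dict: "t": time; "qpos": joint angles; "qvel": joint speeds; "joint_efforts": joint torques, N m; "eef_pos": TCP position; "ee_rot": TCP orientation; "ft_force": force on the tool from outside, world axes, zero at the start; "moment": the same for the moment, N m; "gripper_width": finger opening in mm.
Only numpy, scipy, OpenCV 4.12 (cv2) and the standard library are available. Lean on these libraries where they do the work, as an engineer would, in place of code of your own. Each camera call takes 0.05 s, during which the arm holds its last target. There are 200 camera calls.

## Working session

There is one attempt and no reset: what is moved stays moved. The work goes in short steps, Python scripts to look and compute and a shell command to move; the robot and the scene stay as the last step left them, time stands still between calls to the robot, and variables do not carry over. Pictures are saved under pics/ and viewed, about 8 in all and at most 12, crops included, and the job is handed in when it is done.

```bash
mkdir -p pics; ls
python3 - <<'E'
from workcell import observe, snapshot, camera_params, ctrl
import cv2, numpy as np
s=observe(); print(s['t'],s['eef_pos'],s['ee_rot'],s['gripper_width'],s['ft_force'],ctrl.tcp_to_tips)
for n in("side","top"):
    im=snapshot(n); cv2.imwrite(f'pics/{n}0.png',im[...,::-1]); 
    p=camera_params(n); print(n,p)
a=cv2.imread('pics/side0.png');b=cv2.imread('pics/top0.png')
E
```

```text
pics
0.0 [242.49886418 629.3587495  249.26285221] [-5.74414539e-01 -3.08834850e+00  3.02711548e-03] 85.40142929470016 [-0.04493029  1.32116508  0.44754644] 19.0
side {'camera_matrix': array([[417.21441486,   0.        , 282.09294791],
       [  0.        , 417.21441486, 210.42911024],
       [  0.        ,   0.        ,   1.        ]]), 'D': array([-0.06875634,  0.        ,  0.        ,  0.        ,  0.        ]), 'xyz': array([ 354.14959188, -688.85291916,  439.02014489]), 'orientation': array([ 1.12561117, -0.19392018, -0.29492588])}
top {'camera_matrix': array([[526.74939567,   0.        , 271.18443389],
       [  0.        , 526.74939567, 207.61503521],
       [  0.        ,   0.        ,   1.        ]]), 'D': array([-0.05632696,  0.        ,  0.        ,  0.        ,  0.        ]), 'xyz': array([ 473.59493917,   40.45153256, 1000.13304842]), 'orientation': array([ 0.0881133 , -0.11874598, -1.54869809])}
```

View pics/top0.png

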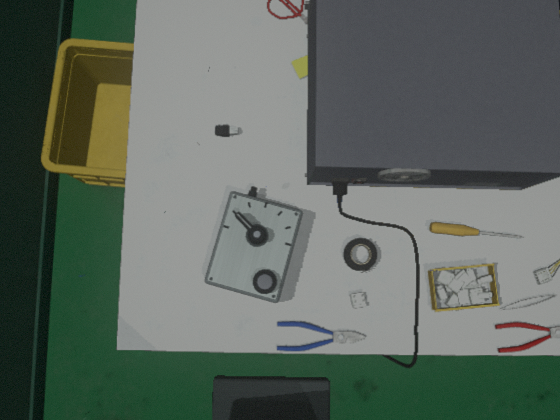

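View pics/side0.png

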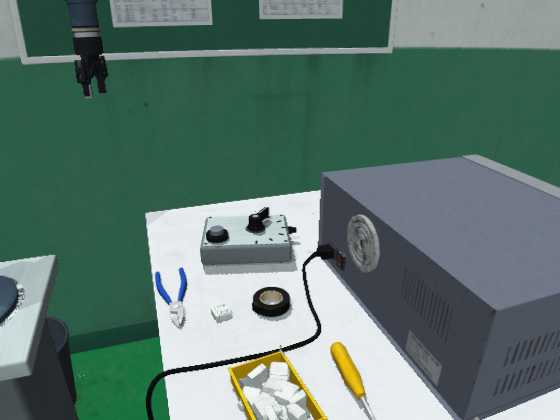

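The top view shows the box at about (255,248): hub at about (257,235), lever tip at (234,210), key at (264,282). A large instrument stands beyond it and to the right. I'll measure these by ray casting.

```bash
cat > h.py <<'E'
import numpy as np, cv2
from scipy.spatial.transform import Rotation as R
from workcell import observe, snapshot, camera_params
def cast(p,uv,z):
    uv=np.array(uv,float).reshape(-1,1,2)
    n=cv2.undistortPoints(uv,p['camera_matrix'],p['D'])[:,0]
    d=R.from_rotvec(p['orientation']).apply(np.c_[n[:,0],-n[:,1],-np.ones(len(n))])
    o=np.array(p['xyz']); return o+d*((z-o[2])/d[:,2])[:,None]
def proj(p,X):
    c=R.from_rotvec(p['orientation']).inv().apply(np.atleast_2d(X)-p['xyz'])*[1,-1,-1]
    return cv2.projectPoints(c,np.zeros(3),np.zeros(3),p['camera_matrix'],p['D'])[0][:,0]
E
python3 - <<'E'
from h import *
p=camera_params('top'); im=cv2.imread('pics/top0.png')
c=cast(p,[(235,192),(302,208),(276,301),(206,282)],47)
print(c.round(1)); print([np.linalg.norm(c[i]-c[i-1]).round(1) for i in range(4)])
print('tip',cast(p,(235,210),75),'hub',cast(p,(257,235),75),'key',cast(p,(264.5,282),69))
print('instr edge',cast(p,[(310,0),(308,183)],250).round(), 'tape',cast(p,(360,254),18),'boot',cast(p,(226,131),10),'hous',cast(p,(359,299),14))
cv2.imwrite('pics/top1.png',cv2.resize(im[180:310,190:320],None,fx=4.5,fy=4.5,interpolation=cv2.INTER_CUBIC))
E
```

```text
[[627.8  89.7  47. ]
 [600.9 -33.4  47. ]
 [432.2  11.3  47. ]
 [463.6 137.2  47. ]]
[np.float64(171.0), np.float64(126.0), np.float64(174.4), np.float64(129.8)]
tip [[591.07202582  87.38670442  75.        ]] hub [[547.55447905  47.52542853  75.        ]] key [[465.76038101  32.66362721  69.        ]]
instr edge [[896. -27. 250.]
 [610. -26. 250.]] tape [[ 520.25879806 -145.25675498   18.        ]] boot [[752.89397212 112.34971519  10.        ]] hous [[ 436.88897242 -144.01238162   14.        ]]
```

View pics/top1.png

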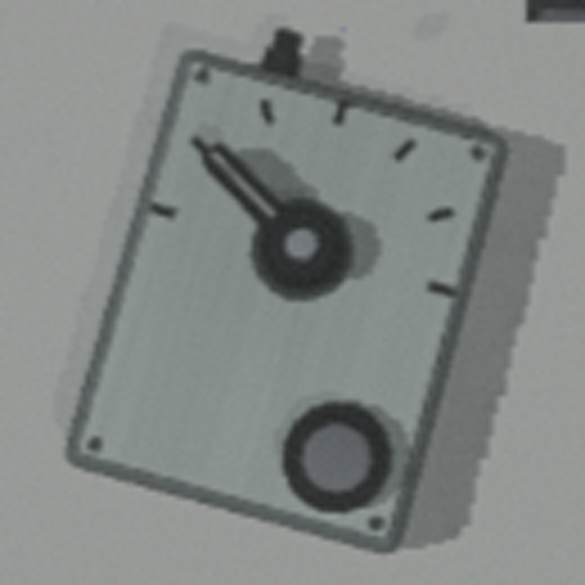

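Lever sits at the 2nd mark (the first mark is at (162,211) in the crop, the 3rd at (266,110), and the lever covers the 2nd), so four clicks are needed. Next: how close the instrument is to the working area.

Run:
```python
from h import *
p=camera_params('top'); q=camera_params('side')
def tri(a,b):
    A=[];B=[]
    for c,uv in((p,a),(q,b)):
        o=np.array(c['xyz']);d=(cast(c,uv,0)-o)[0];d/=np.linalg.norm(d);M=np.eye(3)-np.outer(d,d);A.append(M);B.append(M@o)
    X=np.linalg.lstsq(np.vstack(A),np.hstack(B),rcond=None)[0]; return X.round(1),(proj(p,X)-a).round(1),(proj(q,X)-b).round(1)
im=cv2.imread('pics/top0.png')
print('bottom corner',cast(p,[(308,186),(552,188)],0).round())
print('tri instr',tri((316,168),(322,173)))
print('hub',tri((257,235),(256,217)),'key',tri((264.5,282),(217,234)))
cv2.imwrite('pics/a.png',np.hstack([cv2.resize(im[120:200,290:370],None,fx=5,fy=5,interpolation=cv2.INTER_CUBIC)*1.0,cv2.resize(cv2.imread('pics/side0.png')[160:280,190:340],(500,400),interpolation=cv2.INTER_CUBIC)*1.0][:1]+[cv2.resize(cv2.imread('pics/side0.png')[180:270,200:300],(400,400),interpolation=cv2.INTER_CUBIC)*1.0]))
```

```text
bottom corner [[ 650.  -48.    0.]
 [ 657. -533.    0.]]
tri instr (array([650.3, -45.6, 186.1]), array([[ 0.9, -2.4]]), array([[-2.2,  0.5]]))
hub (array([551.5,  46.7,  72.2]), array([[ 0.5, -2.1]]), array([[-1.9,  0.2]])) key (array([468.6,  32.1,  55. ]), array([[ 0.3, -1.7]]), array([[-1.6,  0.1]]))[ WARN:0@1.227] global loadsave.cpp:1063 imwrite_ Unsupported depth image for selected encoder is fallbacked to CV_8U.
```

View pics/a.png

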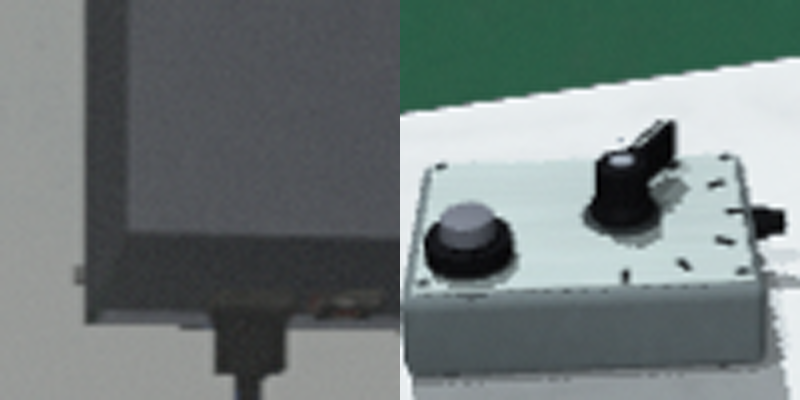

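Instrument corner is at about (650, -46), height about 186 mm, so the working area has clearance. Two views agree on the hub at about (550, 47). Moving over to behind the lever, with the fingers closing on the way.

```bash
python3 -m crank '[[[0,0,-0.25,1.97,-3.32,0,0],[0,0,-0.25,1.97,-3.32,0,0],[0,0,-0.25,1.97,-3.32,0,0],[0,0,-0.25,1.97,-3.32,0,0],[0,0,-0.25,1.97,-3.32,0,0],[0,0,-0.25,1.97,-3.32,0,0],[0,0,-0.25,1.97,-3.32,0,0],[0,0,-0.25,1.97,-3.32,0,0]]]' 30
python3 -m crank '[[[0,0,-0.25,1.97,-3.32,0,0],[0,0,-0.25,1.97,-3.32,0,0],[0,0,-0.25,1.97,-3.32,0,0],[0,0,-0.25,1.97,-3.32,0,0],[0,0,-0.25,1.97,-3.32,0,0],[0,0,-0.25,1.97,-3.32,0,0],[0,0,-0.25,1.97,-3.32,0,0],[0,0,-0.25,1.97,-3.32,0,0]]]'
python3 - <<'E'
from h import *
from workcell import ctrl
s=observe(); print(s['t'],s['eef_pos'],s['qpos'].round(2) if hasattr(s['qpos'],'round') else s['qpos'],s['gripper_width'],s['ft_force'],ctrl.tcp_to_tips)
print(R.from_rotvec(s['ee_rot']).as_matrix().round(2))
p=camera_params('wrist'); np.save('w0.npy',p,allow_pickle=True)
w=snapshot('wrist'); print(p['xyz'],proj(p,[[550,47,75],[549,47,47],[468,32,69]]).round())
cv2.imwrite('pics/w0.png',w[...,::-1])
E
```

```text
t: 0.9
eef_pos: [400.7, 362.6, 250.1]
ee_rot: [-0.896, -3.011, 0.001]
ft_force: [0.0, -0.4, 0.4]
gripper_width: 0.2
t: 1.7
eef_pos: [558.2, 97.3, 250.1]
ee_rot: [-1.205, -2.901, 0.0]
ft_force: [0.4, -0.2, 0.2]
gripper_width: -0.0
1.7 [558.18515089  97.26988816 250.06956067] [-0.47  0.29  0.28  1.81 -0.09  1.05  0.63] -0.03413209265408498 [ 0.44375573 -0.16338723  0.2236206 ] 19.0
[[-0.71  0.71 -0.  ]
 [ 0.71  0.71  0.  ]
 [ 0.   -0.   -1.  ]]
[504.32915008 150.69229246 373.44179174] [[240. 224.]
 [243. 215.]
 [166. 174.]]
```

View pics/w0.png

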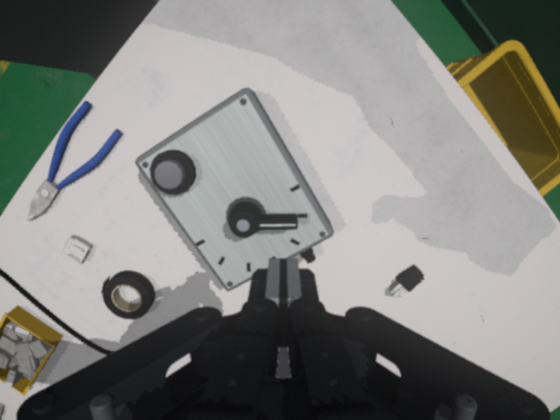

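The wrist view shows the key cap at (171,172), the hub cap at (243,224) and the lever tip at (297,221), all close to prediction. The lever is at the 2nd mark, with marks 1 at (295,188) and 3 at (294,241) either side. Refining with this view.

Run:
```python
from h import *
p=np.load('w0.npy',allow_pickle=True).item(); print(p['camera_matrix'][0,0])
k=cast(p,(171,172),69)[0];h=cast(p,(243,224),75)[0];t=cast(p,(297,220.5),75)[0]
m=cast(p,[(295,188),(294,241),(248,267),(222,261),(200,242)],47)
print('key',k,'hub',h,'tip',t,np.linalg.norm(t-h),np.degrees(np.arctan2(*(t-h)[1::-1])))
d=k-h; print('yaw',np.degrees(np.arctan2(d[1],d[0]))+154.65,np.linalg.norm(d[:2]))
# circle centre from marks
A=np.c_[2*m[:,:2],np.ones(5)];x=np.linalg.lstsq(A,(m[:,:2]**2).sum(1),rcond=None)[0];c=x[:2];print('centre',c,np.sqrt(x[2]+c@c));print(np.degrees(np.arctan2(*(m[:,:2]-c).T[::-1])).round(1))
print('tipwidth mm',36/p['camera_matrix'][0,0]*(p['xyz'][2]-231))
```

```text
333.7022303614111
key [470.05170709  37.30420479  69.        ] hub [551.64042908  49.27522893  75.        ] tip [585.44313345  87.86856749  75.        ] 51.30368996791547 48.785891072532934
yaw -17.00289231930418 82.46226394374231
centre [551.84391963  48.32863934] 58.01790456667221
[  74.9   15.6  -44.6  -73.2 -104.5]
tipwidth mm 15.366707310275975
```

Circle fit of the marks gives centre (551.8, 48.3) and radius 58.0 against the nominal 58. Box yaw is about -15°, lever at 45° (mark 2). The TCP is 40 mm out along the lever and 30 mm behind it, so I can descend, then close up on it.

```bash
python3 -m crank '[[[0,0,0,0,0,-2.1,0],[0,0,0,0,0,-2.1,0],[0,0,0,0,0,-2.1,0],[0,0,0,0,0,-2.1,0],[0,0,0,0,0,-2.1,0],[0,0,0,0,0,-2.1,0],[0,0,0,0,0,-2.1,0],[0,0,0,0,0,-2.1,0]]]'
python3 -m crank '[[[0,0,0,0.1,-0.1,0,0],[0,0,0,0.1,-0.1,0,0],[0,0,0,0.1,-0.1,0,0],[0,0,0,0.1,-0.1,0,0],[0,0,0,0.1,-0.1,0,0],[0,0,0,0.1,-0.1,0,0],[0,0,0,0.1,-0.1,0,0],[0,0,0,0.1,-0.1,0,0]]]'
python3 - <<'E'
from h import *
s=observe(); print(s['t'],s['eef_pos'],s['ft_force'])
w=snapshot('wrist'); cv2.imwrite('pics/w1.png',w[...,::-1])
H=np.array([551.8,48.3]);
# arc rows: TCP = H+40u+16.5n, lever angle phi from 45 down in 6 deg steps
f=lambda a:H+40*np.array([np.cos(a),np.sin(a)])+16.5*np.array([-np.sin(a),np.cos(a)])
P=np.array([f(np.radians(a)) for a in range(45,-76,-6)])
for a,q,d in zip(range(45,-76,-6),P,np.vstack([P[1:]-P[:-1],[0,0]])): print(a,q.round(1),(d/10).round(2))
E
```

```text
t: 2.55
eef_pos: [557.5, 98.9, 81.2]
ee_rot: [-1.203, -2.901, 0.0]
ft_force: [0.1, -0.6, 0.7]
gripper_width: -0.0
t: 3.35
eef_pos: [566.0, 90.6, 82.5]
ee_rot: [1.204, 2.902, 0.0]
ft_force: [0.5, -0.4, -1.2]
gripper_width: -0.1
3.35 [565.99789477  90.60893758  82.46748167] [ 0.53543267 -0.40646909 -1.24341624]
45 [568.4  88.3] [ 0.41 -0.2 ]
39 [572.5  86.3] [ 0.39 -0.24]
33 [576.4  83.9] [ 0.36 -0.28]
27 [579.9  81.2] [ 0.33 -0.31]
21 [583.2  78. ] [ 0.29 -0.34]
15 [586.2  74.6] [ 0.26 -0.37]
9 [588.7  70.9] [ 0.22 -0.4 ]
3 [590.9  66.9] [ 0.17 -0.42]
-3 [592.6  62.7] [ 0.13 -0.43]
-9 [593.9  58.3] [ 0.08 -0.45]
-15 [594.7  53.9] [ 0.03 -0.45]
-21 [595.1  49.4] [-0.01 -0.45]
-27 [594.9  44.8] [-0.06 -0.45]
-33 [594.3  40.4] [-0.11 -0.44]
-39 [593.3  36. ] [-0.15 -0.43]
-45 [591.8  31.7] [-0.2  -0.41]
-51 [589.8  27.6] [-0.24 -0.39]
-57 [587.4  23.7] [-0.28 -0.36]
-63 [584.7  20.2] [-0.31 -0.33]
-69 [581.5  16.9] [-0.34 -0.29]
-75 [578.1  13.9] [0. 0.]
```

View pics/w1.png

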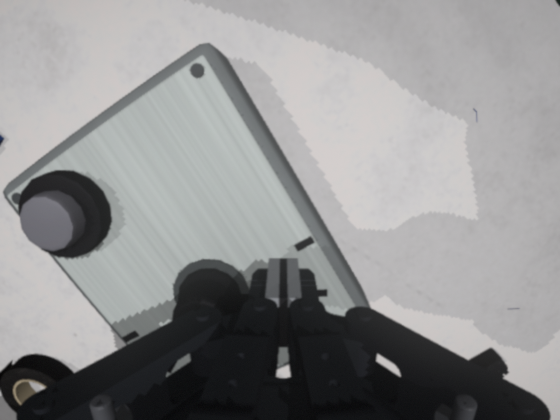

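The wrist view now shows the fingers hiding the lever, with the hub at (210,290) left of the tips, as intended. Contact should be about 3 mm away. Pushing the first click along the arc.

```bash
python3 -m crank '[[[0,0,0,0.24,-0.23,0,0],[0,0,-0.5,0.205,-0.10,0,0],[0,0,-0.5,0.205,-0.10,0,0],[0,0,-0.5,0.195,-0.12,0,0],[0,0,-0.5,0.195,-0.12,0,0],[0,0,-0.5,0.18,-0.14,0,0],[0,0,-0.5,0.18,-0.14,0,0],[0,0,0,0,0,0,0]]]'
python3 - <<'E'
from h import *
s=observe(); print(s['t'],s['eef_pos'],s['ft_force'],s['moment'])
w=snapshot('side'); cv2.imwrite('pics/s2.png',cv2.resize(w[165:285,180:320,::-1],(700,600),interpolation=cv2.INTER_CUBIC))
E
```

```text
t: 4.2
eef_pos: [580.1, 80.9, 82.3]
ee_rot: [1.643, 2.677, -0.0]
ft_force: [-0.3, 0.1, -0.2]
gripper_width: -0.3
4.2 [580.1442814   80.90555443  82.28447014] [-0.29064495  0.14102806 -0.17662378] [0.00688914 0.02488855 0.02681069]
```

View pics/s2.png

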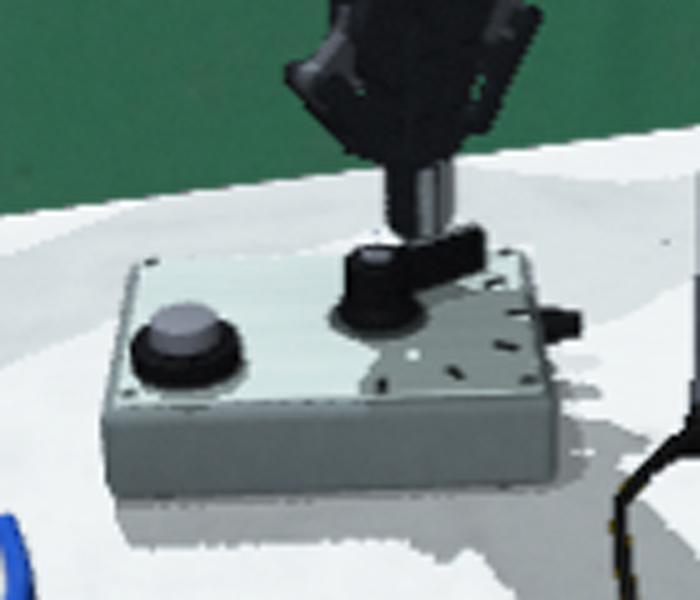

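The first click went through: the lever points at mark 3 (five marks, 3–7, are visible at (495,283), (517,312), (507,345), (455,372), (380,385)) and the fingertip force is zero. Continuing in 3° rows.

```bash
python3 -m crank '[[[0,0,-0.5,0.165,-0.155,0,0],[0,0,-0.5,0.165,-0.155,0,0],[0,0,-0.5,0.145,-0.17,0,0],[0,0,-0.5,0.145,-0.17,0,0],[0,0,-0.5,0.13,-0.185,0,0],[0,0,-0.5,0.13,-0.185,0,0],[0,0,-0.5,0.11,-0.20,0,0],[0,0,-0.5,0.11,-0.20,0,0]]]'
python3 -m crank '[[[0,0,-0.5,0.085,-0.21,0,0],[0,0,-0.5,0.085,-0.21,0,0],[0,0,-0.5,0.065,-0.215,0,0],[0,0,-0.5,0.065,-0.215,0,0],[0,0,-0.5,0.04,-0.225,0,0],[0,0,-0.5,0.04,-0.225,0,0],[0,0,-0.5,0.015,-0.225,0,0],[0,0,-0.5,0.015,-0.225,0,0]]]'
python3 -m crank '[[[0,0,-0.5,-0.005,-0.225,0,0],[0,0,-0.5,-0.005,-0.225,0,0],[0,0,-0.5,-0.03,-0.225,0,0],[0,0,-0.5,-0.03,-0.225,0,0],[0,0,-0.5,-0.055,-0.22,0,0],[0,0,-0.5,-0.055,-0.22,0,0],[0,0,0,0,0,0,0],[0,0,0,0,0,0,0]]]'
python3 - <<'E'
from h import *
s=observe(); print(s['t'],s['eef_pos'],s['ft_force'])
w=snapshot('side'); cv2.imwrite('pics/s3.png',cv2.resize(w[165:285,180:320,::-1],(700,600),interpolation=cv2.INTER_CUBIC))
E
```

```text
t: 5.05
eef_pos: [590.2, 69.4, 82.2]
ee_rot: [-2.161, -2.276, -0.002]
ft_force: [-1.5, 3.4, 1.2]
gripper_width: -0.1
t: 5.85
eef_pos: [595.3, 51.4, 82.3]
ee_rot: [-2.589, -1.777, -0.003]
ft_force: [1.8, 3.9, -0.1]
gripper_width: 0.3
t: 6.65
eef_pos: [593.1, 36.2, 82.3]
ee_rot: [-2.835, -1.353, -0.0]
ft_force: [-0.3, 0.2, -0.5]
gripper_width: 0.1
6.65 [593.14975016  36.23780566  82.27851182] [-0.27279832  0.24816805 -0.54704327]
```

View pics/s3.png

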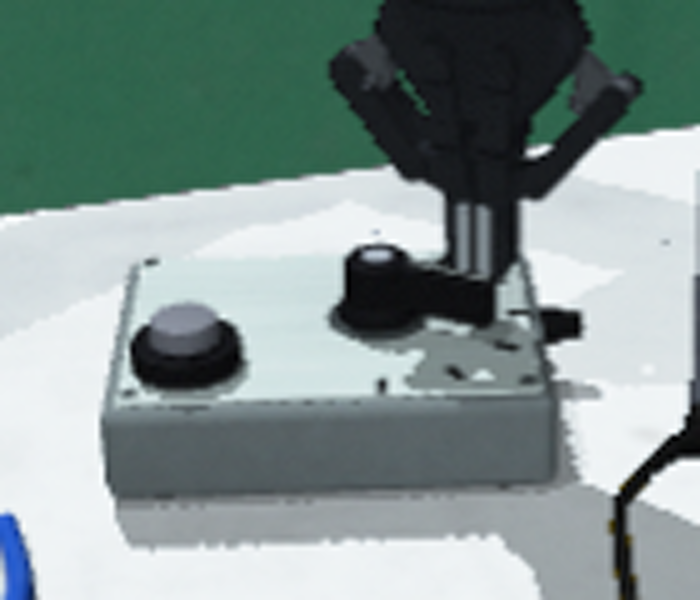

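The lever points at mark 5 ((507,345), lever end at (490,300)), force near zero. For the last click I'll approach to just short of half-way, then take small steps.

```bash
python3 -m crank '[[[0,0,-0.5,-0.075,-0.215,0,0],[0,0,-0.5,-0.075,-0.215,0,0],[0,0,-0.5,-0.10,-0.205,0,0],[0,0,-0.5,-0.10,-0.205,0,0],[0,0,-0.5,-0.12,-0.195,0,0],[0,0,-0.5,-0.12,-0.195,0,0],[0,0,0,0,0,0,0],[0,0,0,0,0,0,0]]]'
python3 -m crank '[[[0,0,-0.25,-0.07,-0.09,0,0],[0,0,-0.25,-0.07,-0.09,0,0],[0,0,-0.25,-0.07,-0.09,0,0],[0,0,-0.25,-0.07,-0.09,0,0],[0,0,0,0,0,0,0],[0,0,0,0,0,0,0],[0,0,0,0,0,0,0],[0,0,0,0,0,0,0]]]'
python3 - <<'E'
from h import *
s=observe(); print(s['t'],s['eef_pos'],s['ft_force'])
w=snapshot('side'); cv2.imwrite('pics/s4.png',cv2.resize(w[165:285,180:320,::-1],(700,600),interpolation=cv2.INTER_CUBIC))
E
```

```text
t: 7.5
eef_pos: [587.1, 23.8, 82.3]
ee_rot: [-3.012, -0.893, 0.001]
ft_force: [0.2, 0.1, 0.3]
gripper_width: -0.1
t: 8.3
eef_pos: [584.5, 20.2, 82.3]
ee_rot: [3.055, 0.732, 0.0]
ft_force: [1.3, 0.9, -0.4]
gripper_width: -0.1
8.3 [584.48546809  20.2272773   82.34503453] [ 1.26112904  0.88481515 -0.43730792]
```

View pics/s4.png

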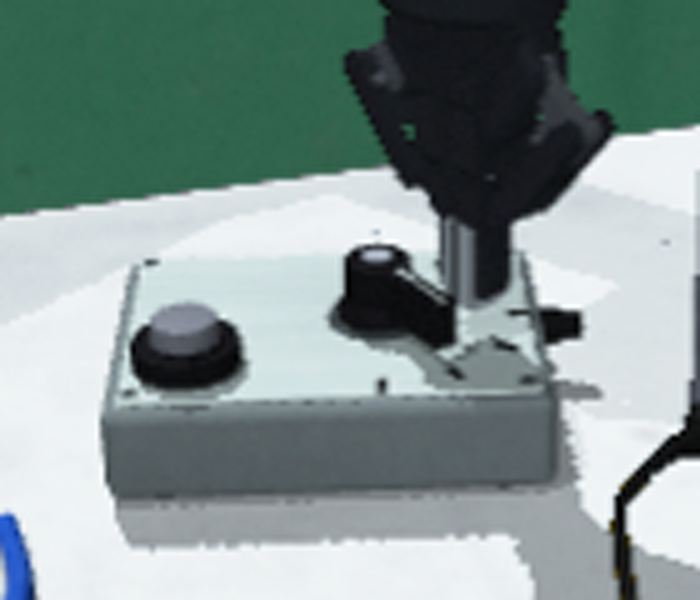

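The lever now points at mark 6 ((455,372); lever end at (440,330)). Backing off counter-clockwise and up, then moving to above the key and checking from the top.

```bash
python3 -m crank '[[[0,0,0,0.3,0.15,0,0],[0,0,0,0.3,0.15,0,0],[0,0,0,0.3,0.15,0,0],[0,0,0,0,0,1.5,0],[0,0,0,0,0,1.5,0],[0,0,0,0,0,1.5,0],[0,0,0,0,0,1.5,0],[0,0,0,0,0,1.5,0]]]'
python3 -m crank '[[[0,0,0,-1.56,0.13,0,0],[0,0,0,-1.56,0.13,0,0],[0,0,0,-1.56,0.13,0,0],[0,0,0,-1.56,0.13,0,0],[0,0,0,-1.56,0.13,0,0],[0,0,0,-1.56,0.13,0,0],[0,0,0,-1.56,0.13,0,0],[0,0,0,-1.56,0.13,0,0]]]'
python3 - <<'E'
from h import *
s=observe(); print(s['t'],s['eef_pos'],s['ft_force'])
p=camera_params('top');w=snapshot('top'); cv2.imwrite('pics/t5.png',cv2.resize(w[170:310,180:330,::-1],(600,560),interpolation=cv2.INTER_CUBIC))
H=np.array([551.8,48.3])
for k in(5,6,7):
    a=np.radians(75-30*(k-1)); print(k,((proj(p,[*(H+52*np.array([np.cos(a),np.sin(a)])),75])-[180,170])*4).round())
E
```

```text
t: 9.15
eef_pos: [593.6, 24.6, 159.2]
ee_rot: [-3.055, -0.731, -0.002]
ft_force: [0.3, 0.4, 0.6]
gripper_width: -0.1
t: 9.95
eef_pos: [468.2, 35.1, 158.1]
ee_rot: [-3.055, -0.731, -0.001]
ft_force: [-0.1, 0.4, -0.3]
gripper_width: -0.2
9.95 [468.19489119  35.05769211 158.13131149] [-0.06773473  0.41202479 -0.3332044 ]
5 [[391. 169.]]
6 [[421. 222.]]
7 [[420. 283.]]
```

View pics/t5.png

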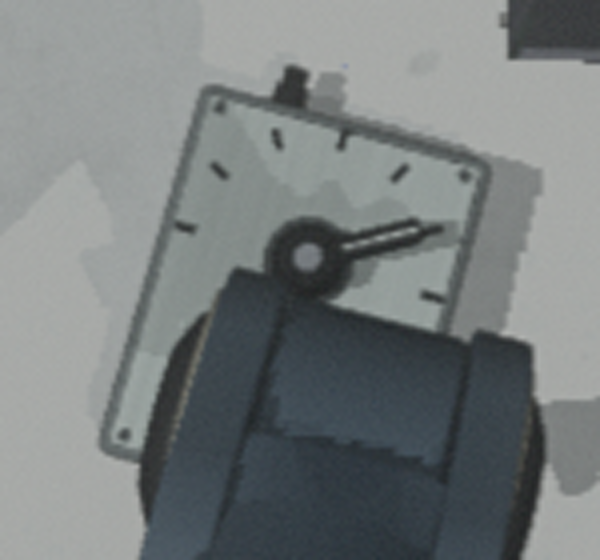

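The lever tip is at (421,224), against a prediction of (421,222) for mark 6, and mark 7 is still clear beyond it. Now pressing the key.

```bash
python3 -m crank '[[[0,0,0,0,0,-1.6,0],[0,0,0,0,0,-1.6,0],[0,0,0,0,0,-1.6,0],[0,0,0,0,0,-1.4,0],[0,0,0,0,0,-0.3,0],[0,0,0,0,0,-0.3,0],[0,0,0,0,0,0,0],[0,0,0,0,0,0,0]]]'
python3 -m crank '[[[0,0,0,0,0,-0.1,0],[0,0,0,0,0,-0.1,0],[0,0,0,0,0,-0.1,0],[0,0,0,0,0,-0.1,0],[0,0,0,0,0,0,0],[0,0,0,0,0,0,0],[0,0,0,0,0,0,0],[0,0,0,0,0,0,0]]]'
python3 -c "
from workcell import observe
s=observe();print(s['eef_pos'],s['ft_force'])"
```

```text
t: 10.8
eef_pos: [469.2, 35.1, 90.0]
ee_rot: [-3.055, -0.732, -0.002]
ft_force: [1.2, 0.2, 0.1]
gripper_width: -0.3
t: 11.6
eef_pos: [469.0, 35.2, 85.5]
ee_rot: [3.055, 0.732, 0.001]
ft_force: [0.9, 0.7, 2.7]
gripper_width: 0.0
[468.98959707  35.21017433  85.46093706] [0.89824477 0.67330104 2.67274903]
```

```bash
python3 -m crank '[[[0,0,0,0,0,-0.1,0],[0,0,0,0,0,-0.1,0],[0,0,0,0,0,-0.1,0],[0,0,0,0,0,-0.05,0],[0,0,0,0,0,0,0],[0,0,0,0,0,0,0],[0,0,0,0,0,0,0],[0,0,0,0,0,0,0]]]'
python3 -m crank '[[[0,0,0,0,0,-0.05,0],[0,0,0,0,0,-0.05,0],[0,0,0,0,0,0,0],[0,0,0,0,0,0,0],[0,0,0,0,0,0,0],[0,0,0,0,0,0,0],[0,0,0,0,0,0,0],[0,0,0,0,0,0,0]]]'
```

```text
t: 12.4
eef_pos: [469.0, 35.2, 82.1]
ee_rot: [-3.055, -0.731, -0.001]
ft_force: [0.8, 1.1, 6.3]
gripper_width: -0.0
t: 13.2
eef_pos: [469.1, 35.2, 81.9]
ee_rot: [-3.054, -0.731, -0.001]
ft_force: [-3.0, 2.1, 17.2]
gripper_width: 0.1
```

Force jumped from 6 to 17 N with almost no further travel (82.1 to 81.9 mm), so the key is on its stop. Releasing and moving clear for the final look.

```bash
python3 -m crank '[[[0,0,0,0,0,0.4,0],[0,0,0,0,0,0.6,0],[0,0,0,0,0,1.5,0],[0,0,0,0,0,2.5,0],[0,0,0,0,0,3,0],[0,0,0,0,0,3,0],[0,0,0,0,0,3,0],[0,0,0,0,0,2,0]]]'
python3 -m crank '[[[0,0,0,0,4,0,0],[0,0,0,0,4,0,0],[0,0,0,0,4,0,0],[0,0,0,0,4,0,0],[0,0,0,0,4,0,0],[0,0,0,0,4,0,0],[0,0,0,0,0,0,0],[0,0,0,0,0,0,0]]]'
python3 - <<'E'
from h import *
s=observe(); print(s['t'],s['eef_pos'],s['ft_force'])
a=snapshot('top')[170:310,180:330,::-1];b=snapshot('side')[180:270,200:300,::-1]
cv2.imwrite('pics/f.png',np.hstack([cv2.resize(a,(428,400)),cv2.resize(b,(370,400))]))
E
```

```text
t: 14.0
eef_pos: [468.2, 34.5, 242.0]
ee_rot: [3.055, 0.731, -0.001]
ft_force: [0.0, -0.3, -0.8]
gripper_width: -0.3
t: 14.8
eef_pos: [467.7, 275.0, 239.8]
ee_rot: [3.052, 0.733, -0.003]
ft_force: [0.1, -0.1, 0.6]
gripper_width: 0.2
14.8 [467.73379769 274.95381745 239.84481767] [ 0.07503886 -0.12561432  0.6401754 ]
```

View pics/f.png

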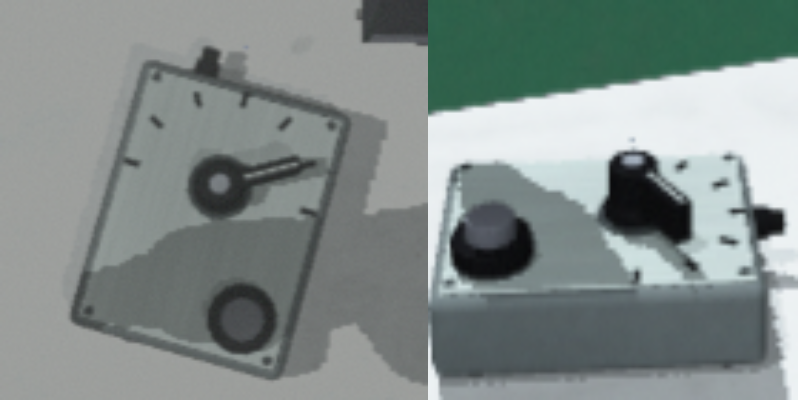

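Top (left half): the lever line points at the sixth mark, with its tip at (300,160) and mark 6 at (310,163); mark 7 is free at (309,211). Side (right half): the key stands up again at (492,225). Handing in.

```bash
python3 -c "
from workcell import order
print(order.close_job())"
```

```text
the job is handed in; nothing more can be done
None
```

The job is done and handed in at about 15 s of the 51 s allowed; no verdict was reported.

- **Selector:** I pushed the lever with the shut fingertips from mark 2 to mark 6, four clicks, checking it with pictures on the way. After I backed off, the lever tip in the top view was within about 2 px (on the 4x enlarged crop) of where mark 6 should be. It was still at mark 6 in the last pictures.
- **Start key:** Only then I pressed the key down. The tool followed the key down about 6 mm, then the force rose from 6 to 17 N with almost no further movement, so it was on its stop. After I let go, the last side picture showed it up again.
- **Clearance:** The arm finished well clear of the box with about zero force on it. None of its moves went near the loose parts, but I did not measure their positions again at the end.
- **Disagreements:** The camera views disagreed by up to 5 mm on the key's position. I aimed between them, and the press worked.

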